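# Seat the sample vial, latch the photometer lid and select the program

### The job

Get the water photometer ready for a reading. With the fingertips push the capped sample vial straight down until it is fully home in its well and confirm it with a firm push of about 15 N on its cap; then swing the lid shut and push down on the pad near its front edge with about 15 N until it has snapped under its catch and is hard down; last turn the dial until its pointer clicks in at the three-dot mark. Hold each firm push for a moment. Never push with more than 50 N on vial or lid, and leave the bottles, vials and beaker standing around where they are.

Things in the scene. Friction and masses are not known exactly. Their poses are not given: they have to be found in the camera images.
- meter: Photometer, a blue-grey bench instrument, 230 (x) by 270 (y) mm, fixed; flat deck 70 mm above its underside. Origin: centre of the underside; x points from its front to its rear, y to its left, z up. Here the vial well is at x -5, y 60 mm, the hinge axis (along y) at x 52, y 60, z 76, the dial axis at x -25, y -75; a low display hump (top under 90 mm) is behind the dial.
- vial_top (a point): Centre of the flat rubber top (23 mm diameter) of the vial's white cap (26 mm), the only part of the vial standing out of its well. Unloaded and fully home it is 80 mm above the underside of the photometer (10 mm above the deck); at the start it is 5 to 9 mm higher. The rubber gives about 1 mm per 7 N, at most 4 mm.
- vial (a joint): How far the vial is pushed in, m: 0 is 10 mm proud, 0.010 is fully home on a hard stop. A stiff push fit: it slides under about 6 to 7 N and stays where it is left; only against the stop does the force rise further. At the start 0.001 to 0.005.
- lid_hinge (a point): Midpoint of the lid's hinge axis, on the lid. The axes are the lid's own: y along the hinge axis; when shut, x and z are parallel to those of the photometer, and the lid runs from the hinge along its -x.
- lid_front (a point): Middle of the outer face of the ribbed rubber push pad (26 by 52 mm) near the lid's front edge: 83 mm from the hinge axis along the lid (-x) and 23 mm off it along the lid's z (outward). The pad stands 5 mm proud of the lid's flat outer face and gives about 1 mm per 7 N, at most 4 mm. The lid is a dark 96 by 78 mm shell, its front edge 98 mm from the hinge axis.
- lid (a joint): Lid opening, rad: 0 shut and latched, 1.57 upright; 1.5 to 1.75 at the start. Stiff hinge: stays where left, about 1 N at the front edge moves it. Its steel nose first rests on the spring catch at about 0.11; some 9 N on the pad snaps it through to a hard stop at 0, where it stays. The shut lid's flat outer face is 24 mm above the deck. A vial not home is in its way.
- dial_grip (a point): On the dial's axis, at the height to grip, 105 mm above the underside of the photometer. The black dial has a 27 mm radius disc and on it an upright bar grip, 50 mm long, 14 mm thick, its top 9 mm above this point and its foot 21 mm below. The bar lies along the point's x axis; the white pointer is at its -x end.
- dial (a joint): Dial angle, rad, growing clockwise seen from above; at 0 the pointer points to the photometer's front (-x). Detents at 0, 1, 2 and 3 are the one-, two-, three- and four-dot marks; stops at 0 and 3. At the start 0 to 1. A click takes up to about 0.1 N m; released within 0.35 rad of a mark the dial settles into it.
- mark3 (a point): Innermost dot of the three-dot mark on the deck. Each dial position has a row of one to four white 8 mm dots running outward, starting 44 mm from the dial axis.
- amber: Amber glass bottle with a black cap, 54 mm diameter, 115 mm high, a bystander. Origin: centre of its underside.
- beaker: Glass beaker, 72 mm diameter, 90 mm high, a bystander. Origin: centre of its underside.
- sample0: Small capped sample vial, 28 mm diameter, 62 mm high, standing loose on the bench, a bystander. Origin: centre of its underside.
- sample1: A second vial like sample0, a bystander. Origin: centre of its underside.

How it is judged:
By the outcome, as a careful person would: the job done as asked, in the order asked, and still so for the second after the job is handed in, with the robot touching nothing.
It also fails if it takes over 72 s, if anything falls off the work surface, if the arm or the gripper's body presses on something with over 40 N, if the wrist force passes 120 N, or if a joint passes its speed limit or range.

### The arm

A 7-joint arm with a two-finger parallel gripper is mounted at the origin on the work surface. World frame = base frame: x ahead of the robot, y to its left, z up, the work surface at z = 0. Lengths are in m, angles in rad, forces in N, time in s.
With the tool pointing down it reaches from about 0.4 to 0.85 m from the base axis. Payload 10.4 kg.
Tool frame: the origin (TCP) lies where the fingers leave the gripper's body, on its centre line; the fingertips stand 73 mm ahead of it and the grasp point (between the pads) lies 54 mm ahead of it; z points along the fingers, y is the line along which they close (so a half turn about z gives the same grasp; the last joint's range is limited). The gripper opens to 85 mm and grips with 20 to 120 N. Pads are 22 mm wide; open, the fingers measure 114 mm over their backs; the gripper's body (76 mm by 85 mm) begins 54 mm behind the grasp point. The pads swing forward as they close: fully open they stand 13 mm farther back than shut.
Start: joints at [1.284, 0.332, -0.065, 1.46, 0.022, 1.35, -0.088], TCP at [0.163, -0.603, 0.304] pointing down, gripper open.
Joint ranges: [-2.6, 2.6], [-0.5, 2.12], [-1.47, 1.34], [0.16, 2.42], [-1.27, 4.41], [0.06, 2.06], [-2.6, 2.6]. Speed limits (rad/s): [2.22, 2.22, 2.79, 2.79, 3.14, 3.14, 3.14].

### API

Orientations are given as a unit quaternion [w, x, y, z].
In Python, from bench import readout, camera, order gives the robot as it stands. The module is installed in compiled form; this text tells all that it offers.
- The arm moves only by the tool apply_moves, never from a script. Its argument "series" is a list of rows, each a list of 7 numbers: the shift along the tool's x, y, z each as a share of 30 mm, from -1 to 1, then the turn, a rotation vector about the tool's x, y, z each as a share of 0.08 rad, from -1 to 1, then the opening, from 0 (shut) to 1 (fully open). In form: [[dx, dy, dz, rx, ry, rz, claw], ...]. A call has 1 to 5 rows; each row shifts and turns the commanded pose from where the row before left it, along the tool's axes as they then stand; what a row does not reach is not made up. A row lasts 1/10 s, in which the tool goes at most 50 mm and 8.59 degrees, less where a joint would pass 70% of its speed; a pose out of reach is approached as far as the arm can. A call with a number of a shift or a turn outside -1 to 1 is refused whole. A call with a gripper value outside its range is refused whole. The fingers move at their own pace and stop on an object; the grip force is fixed at half the most. Time passes only in rows, so rows that do not move let the fingers close. It gives the time, the measured TCP pose, the force, the opening and the grip force at its end, in the units of the state.
- readout.observe(): the state, without advancing time (a new reading comes with each control period).
- camera(name): name is "scene" or "top"; returns a dict with "pixels" (384x512x3 uint8, red, green, blue), "z_map" (384x512 float32, m along the optical axis (not along the pixel's ray), 0 where there is no reading), "camera_matrix" (3x3 intrinsics, pixels), "pose" (4x4, takes a point from camera to world coordinates). Camera axes: x right, y down, z forward; pixel columns grow to the right and rows downward; lengths in m; the calibration is good to about 2 mm. A picture is of the moment at which its call begins.
- order.finish_job(): hands the job in; it is judged then, once.
The state is a dict: "time": time; "joint_positions": joint angles; "qvel": joint speeds; "joint_torque": joint torques, N m; "position": TCP position; "tcp_rot": TCP orientation; "ft_force": force on the tool from outside, world axes, zero at the start; "torque": the same for the moment, N m; "opening": finger opening in m; "gripper_force": force on a finger pad.
Only numpy, scipy, OpenCV 4.12 (cv2) and the standard library are available. Lean on these libraries where they do the work, as an engineer would, in place of code of your own. Each camera call takes 0.05 s, during which the arm holds its last target. There are 200 camera calls.

## Working session

There is one attempt and no reset: what is moved stays moved. The work goes in short steps, Python scripts to look and compute and a tool call to move; the robot and the scene stay as the last step left them, time stands still between calls to the robot, and variables do not carry over. Pictures are saved under pics/ and viewed, at most 10 in all, crops included, and the job is handed in when it is done.

Besides the shell and the picture viewer there is one more tool, called after "Request:" as name([rows], argument=value, ...), one row to a line, values as JSON. apply_moves: Moves the arm, as the interface text tells. Its arguments: {"type":"object","properties":{"series":{"type":"array"}},"required":["series"]}

```bash
mkdir -p pics
cat > h.py <<'E'
import numpy as np, cv2
from bench import readout, camera, order
def snap(n,f):
    c=camera(n); np.savez(f'{f}.npz',**c); cv2.imwrite(f'pics/{f}.png',c['pixels'][:,:,::-1]); return c
def cloud(c):
    K=c['camera_matrix'];z=c['z_map'];v,u=np.mgrid[:z.shape[0],:z.shape[1]]
    p=np.stack([(u-K[0,2])/K[0,0]*z,(v-K[1,2])/K[1,1]*z,z],-1)
    return p@c['pose'][:3,:3].T+c['pose'][:3,3]
E
python3 - <<'E'
from h import *
a=snap('scene','s0');b=snap('top','t0')
print(a['pose'].round(3),b['pose'].round(3),a['camera_matrix'][0,0],b['camera_matrix'][0,0]);s=readout.observe();print(s)
E
```

```text
[[ 0.828  0.427 -0.363  0.796]
 [ 0.56  -0.626  0.543 -0.351]
 [ 0.005 -0.653 -0.757  0.623]
 [ 0.     0.     0.     1.   ]] [[ 0.    -0.999  0.053  0.516]
 [-1.    -0.001 -0.013  0.057]
 [ 0.013 -0.053 -0.998  0.955]
 [ 0.     0.     0.     1.   ]] 379.771495585114 403.70201613846746
{'time': 0.1, 'joint_positions': array([ 1.28437982,  0.33285479, -0.06468912,  1.46084321,  0.02163322,
        1.34990471, -0.08853913]), 'qvel': array([ 0.00075213, -0.00138328, -0.00060115, -0.00178257, -0.00039484,
       -0.00017743,  0.00087194]), 'joint_torque': array([ 1.09088767e-03, -6.26749635e+01,  4.89726174e-02, -3.92434180e+01,
        1.63611781e-02,  6.90174813e-03,  6.08659730e-05]), 'position': array([ 0.16290441, -0.60315128,  0.30317336]), 'tcp_rot': array([-6.43336543e-04,  9.91314025e-01,  1.31514532e-01, -1.32754873e-04]), 'ft_force': array([-0.57721978,  0.93274779, -0.50119608]), 'torque': array([0.05934475, 0.01072407, 0.00235859]), 'gripper_force': 0.0, 'opening': 0.08562404017603598}
```

View pics/s0.png

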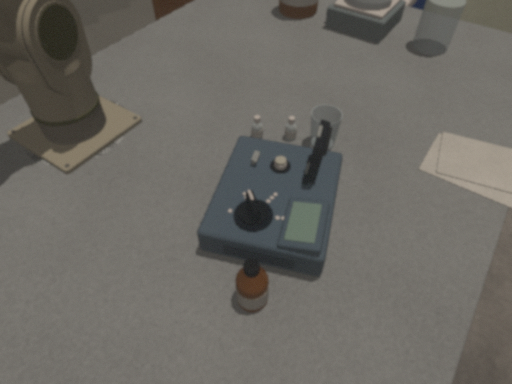

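View pics/t0.png

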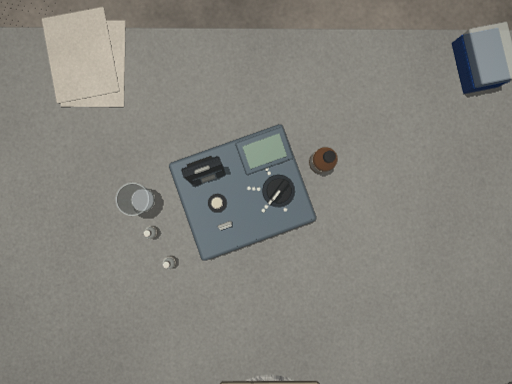

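The scene view shows the meter around (275,205), with the lid up at (318,150), the vial cap at (281,163), the dial at (253,214), amber at (252,285), the beaker at (325,125) and samples at (257,128) and (291,128). In the top view the cap is at (217,203), the dial at (278,191) and the lid at (204,170). The dots run around the dial: one at (285,210), two near (265,208), three near (253,188), four near (268,172).

Run:
```python
from h import *
from types import SimpleNamespace
R={}
for f in ('t0','s0'):
    c=np.load(f+'.npz');P=cloud(c);img=c['pixels'];z=P[...,2]
    hsv=cv2.cvtColor(img,cv2.COLOR_RGB2HSV)
    box=(P[...,0]>.3)&(P[...,0]<.75)&(P[...,1]>-.25)&(P[...,1]<.35)
    deck=(abs(z-.07)<.006)&box
    n,l,st,ce=cv2.connectedComponentsWithStats(deck.astype(np.uint8));k=1+np.argmax(st[1:,4]);
    body=box&(z>.06)&(z<.1)&(cv2.dilate((l==k).astype(np.uint8),np.ones((5,5)))>0)
    pts=P[l==k]; print(f,'deck z',np.median(pts[:,2]))
    r=cv2.minAreaRect(pts[:,:2].astype(np.float32)*1000);print(r)
    # features
    for nm,m in (('white',box&(img.min(2)>150)&(z>.05)),('cap',box&(img.min(2)>120)&(z>.078)&(z<.1)),('disp',box&(hsv[...,0]>40)&(hsv[...,0]<85)&(hsv[...,1]>25)&(img[...,1]>90)&(z>.06)),('black',box&(img.max(2)<45)&(z>.05)),('high',box&(z>.12))):
        n,l2,st,ce=cv2.connectedComponentsWithStats(m.astype(np.uint8))
        for i in range(1,n):
            if st[i,4]>=4: q=P[l2==i]; print(nm,st[i,4],ce[i].round(1),np.median(q,0).round(4),q.min(0).round(3),q.max(0).round(3))
```

```text
t0 deck z 0.06967158424408554
((549.5130004882812, 61.15513610839844), (229.18283081054688, 268.8304138183594), 19.77405548095703)
white 19 [201.3 168.9] [0.5887 0.1401 0.1804] [0.585 0.129 0.177] [0.593 0.152 0.182]
white 5 [266.8 169.2] [0.599  0.007  0.0718] [0.597 0.005 0.068] [0.601 0.009 0.073]
white 9 [268.9 172.7] [0.5905 0.0025 0.0711] [0.588 0.    0.069] [0.595 0.005 0.072]
white 7 [132. 183.] [0.567  0.2966 0.0889] [0.567 0.291 0.087] [0.567 0.303 0.091]
white 9 [123. 186.] [0.5606 0.3167 0.0893] [0.554 0.308 0.087] [0.565 0.325 0.093]
white 4 [138.5 184.2] [0.5647 0.2829 0.0903] [0.563 0.28  0.088] [0.565 0.287 0.091]
white 12 [248.2 187.7] [0.5574 0.0486 0.0708] [0.555 0.044 0.068] [0.562 0.051 0.074]
white 9 [253.1 188.3] [0.5573 0.0377 0.0705] [0.553 0.035 0.069] [0.56  0.04  0.073]
white 10 [258.1 188.8] [0.5552 0.0267 0.071 ] [0.553 0.025 0.068] [0.559 0.029 0.075]
white 40 [122.4 207. ] [0.5103 0.3207 0.0896] [0.499 0.057 0.087] [0.55  0.331 0.955]
white 29 [146.6 199.4] [0.5327 0.2648 0.0895] [0.509 0.262 0.087] [0.552 0.273 0.091]
white 22 [276.  194.7] [ 0.5407 -
[... 2130 characters left out ...]
88 [302.9 221.9] [0.6389 0.0126 0.085 ] [ 0.599 -0.033  0.078] [0.676 0.064 0.091]
black 6 [327.  129.2] [0.5971 0.1593 0.1725] [0.594 0.154 0.171] [0.599 0.161 0.173]
black 406 [314.8 161.7] [0.6046 0.1053 0.1369] [0.569 0.099 0.073] [0.618 0.169 0.174]
black 15 [277.3 169.6] [0.5293 0.1045 0.072 ] [0.514 0.101 0.071] [0.54  0.111 0.073]
black 5 [287.2 167.4] [0.5415 0.121  0.0721] [0.541 0.116 0.071] [0.542 0.125 0.073]
black 850 [252.7 215.1] [ 0.5615 -0.0275  0.0838] [ 0.522 -0.052  0.074] [0.587 0.017 0.116]
black 205 [251.  267.1] [ 0.625  -0.1235  0.1147] [ 0.613 -0.134  0.103] [ 0.637 -0.109  0.118]
high 625 [321.1 144. ] [0.6038 0.1222 0.1708] [0.573 0.101 0.12 ] [0.619 0.181 0.183]
```

```bash
cat >> h.py <<'E'
from scipy.spatial.transform import Rotation as Ro
C=np.array([.551,.0618]);YAW=np.radians(19.65)
X=np.array([np.cos(YAW),np.sin(YAW)]);Y=np.array([-X[1],X[0]]);M=np.array([X,Y])
L=.073
def st():
    s=readout.observe();q=s['tcp_rot'];R=Ro.from_quat([q[1],q[2],q[3],q[0]]).as_matrix()
    return s,R
def show():
    s,R=st();tip=s['position']+L*R[:,2];yaw=np.degrees(np.arctan2(R[1,0],R[0,0]))
    print('t',round(s['time'],2),'tip world',tip.round(4),'meter mm',(M@(tip[:2]-C)*1000).round(1),'yaw',yaw.round(2),'tilt',R[:,2].round(4),'F',s['ft_force'].round(1),'op',round(s['opening'],4),'gf',round(s['gripper_force'],1),'j',s['joint_positions'].round(2))
    return s,R,tip,yaw
def to(world=None,meter=None,z=None,yaw=None):
    "shift in tool shares (total) from here to target tip"
    s,R,tip,y0=show()
    t=np.array([*(world if meter is None else C+M.T@np.array(meter)/1000),z])
    d=R.T@(t-tip)/.03
    q=Ro.from_euler('z',yaw,degrees=True)*Ro.from_matrix(np.diag([1.,-1,-1])) if yaw is not None else Ro.from_matrix(R)
    r=(Ro.from_matrix(R).inv()*q).as_rotvec()/.08
    print('total shares shift',d.round(2),'turn',r.round(2))
E
python3 - <<'E'
from h import *
for f in('t0','s0'):
    P=cloud(np.load(f+'.npz'));q=P[(P[...,2]>.1)&(P[...,2]<.2)];m=np.c_[(q[:,:2]-C)@M.T*1000,q[:,2]*1000]
    m=m[(m[:,0]>20)&(m[:,0]<110)&(m[:,1]>10)&(m[:,1]<110)]
    for a in range(100,190,10):
        k=m[(m[:,2]>=a)&(m[:,2]<a+10)]
        if len(k):print(f,a,len(k),np.percentile(k,[0,10,50,90,100],axis=0)[:,:2].round(0).T.tolist())
to(world=(.45,-.30),z=.231)
E
```

```text
t0 100 39 [[52.0, 53.0, 61.0, 62.0, 62.0], [21.0, 26.0, 61.0, 93.0, 95.0]]
t0 110 41 [[52.0, 61.0, 62.0, 63.0, 64.0], [25.0, 33.0, 64.0, 93.0, 98.0]]
t0 120 23 [[53.0, 54.0, 62.0, 63.0, 68.0], [21.0, 23.0, 59.0, 95.0, 98.0]]
t0 130 7 [[54.0, 55.0, 55.0, 58.0, 61.0], [23.0, 24.0, 94.0, 97.0, 98.0]]
t0 140 6 [[56.0, 56.0, 56.0, 59.0, 60.0], [21.0, 22.0, 59.0, 96.0, 96.0]]
t0 150 6 [[56.0, 57.0, 57.0, 69.0, 80.0], [22.0, 22.0, 64.0, 96.0, 98.0]]
t0 160 87 [[57.0, 68.0, 78.0, 81.0, 82.0], [21.0, 35.0, 58.0, 85.0, 97.0]]
t0 170 347 [[57.0, 59.0, 67.0, 75.0, 81.0], [21.0, 29.0, 61.0, 91.0, 99.0]]
t0 180 28 [[57.0, 58.0, 60.0, 62.0, 64.0], [47.0, 50.0, 57.0, 71.0, 73.0]]
s0 100 41 [[55.0, 56.0, 64.0, 71.0, 73.0], [20.0, 21.0, 22.0, 23.0, 97.0]]
s0 110 42 [[56.0, 57.0, 65.0, 73.0, 74.0], [20.0, 21.0, 22.0, 25.0, 96.0]]
s0 120 43 [[57.0, 58.0, 66.0, 73.0, 75.0], [20.0, 21.0, 22.0, 23.0, 96.0]]
s0 130 41 [[57.0, 59.0, 67.0, 75.0, 77.0], [20.0, 21.0, 23.0, 24.0, 25.0]]
s0 140 51 [[58.0, 60.0, 69.0, 77.0, 83.0], [21.0, 21.0, 22.0, 25.0, 37.0]]
s0 150 54 [[59.0, 62.0, 71.0, 81.0, 83.0], [21.0, 21.0, 22.0, 35.0, 37.0]]
s0 160 97 [[60.0, 63.0, 79.0, 84.0, 85.0], [20.0, 22.0, 34.0, 77.0, 92.0]]
s0 170 317 [[60.0, 63.0, 71.0, 79.0, 84.0], [21.0, 27.0, 54.0, 89.0, 100.0]]
s0 180 22 [[61.0, 61.0, 63.0, 65.0, 66.0], [45.0, 48.0, 59.0, 71.0, 74.0]]
t 0.1 tip world [ 0.1629 -0.6031  0.2302] meter mm [-589.1 -495.6] yaw 15.11 tilt [-4.0e-04  1.2e-03 -1.0e+00] F [-0.6  0.9 -0.5] op 0.0856 gf 0.0 j [ 1.28  0.33 -0.06  1.46  0.02  1.35 -0.09]
total shares shift [11.87 -7.26 -0.02] turn [0. 0. 0.]
```

Request:
apply_moves([
  [0.5,-0.3,0,0,0,-1,0],
  [1,-0.6,0,0,0,0,0],
  [1,-0.6,0,0,0,0,0],
  [1,-0.6,0,0,0,0,0],
  [1,-0.6,0,0,0,0,0],
])

```text
time: 0.6
position: [0.2645, -0.4812, 0.3036]
tcp_rot: [-0.0, 0.985, 0.171, -0.0]
ft_force: [0.2, -0.6, 0.4]
opening: 0.0122
gripper_force: 0.0
```

Request:
apply_moves([
  [1,-0.6,0,0,0,0,0],
  [1,-0.6,0,0,0,0,0],
  [1,-0.6,0,0,0,0,0],
  [1,-0.6,0,0,0,0,0],
  [1,-0.6,0,0,0,0,0],
])

```text
time: 1.1
position: [0.3753, -0.346, 0.3037]
tcp_rot: [-0.0, 0.985, 0.171, -0.0]
ft_force: [0.8, -0.3, -0.3]
opening: 0.0001
gripper_force: 0.0
```

Request:
apply_moves([
  [1,-0.6,0,0,0,0,0],
  [0.5,-0.3,0,0,0,0,0],
  [0,0,0,0,0,0,0],
])

```text
time: 1.4
position: [0.4096, -0.3041, 0.3038]
tcp_rot: [-0.0, 0.985, 0.173, 0.0]
ft_force: [-0.3, -0.6, -0.6]
opening: 0.0001
gripper_force: 0.0
```

```bash
python3 -c "
from h import *
to(world=(.5255,.1175),z=.2,yaw=19.65)"
```

```text
t 1.4 tip world [ 0.4097 -0.304   0.2308] meter mm [-256.1 -297. ] yaw 19.97 tilt [ 2.e-04  8.e-04 -1.e+00] F [-0.3 -0.6 -0.6] op 0.0001 gf 0.0 j [ 0.89  0.1  -0.36  1.74  0.04  1.3  -0.7 ]
total shares shift [  8.43 -11.89   1.04] turn [-0.01 -0.01  0.07]
```

Request:
apply_moves([
  [0.56,-0.79,0,0,0,0,0],
  [0.56,-0.79,0,0,0,0,0],
  [0.56,-0.79,0,0,0,0,0],
  [0.56,-0.79,0,0,0,0,0],
  [0.56,-0.79,0,0,0,0,0],
])

```text
time: 1.9
position: [0.4468, -0.1668, 0.3037]
tcp_rot: [0.0, 0.985, 0.17, -0.0]
ft_force: [-0.8, -0.0, -0.2]
opening: 0.0001
gripper_force: 0.0
```

Request:
apply_moves([
  [0.56,-0.79,0,0,0,0,0],
  [0.56,-0.79,0,0,0,0,0],
  [0.56,-0.79,0,0,0,0,0],
  [0.56,-0.79,0,0,0,0,0],
  [0.56,-0.79,0,0,0,0,0],
])

```text
time: 2.4
position: [0.4863, -0.0271, 0.3038]
tcp_rot: [0.0, 0.985, 0.17, -0.0]
ft_force: [0.3, -0.7, -0.1]
opening: 0.0003
gripper_force: 0.0
```

Request:
apply_moves([
  [0.56,-0.79,0.2,0,0,0,0],
  [0.56,-0.79,0.2,0,0,0,0],
  [0.56,-0.79,0.2,0,0,0,0],
  [0.56,-0.79,0.2,0,0,0,0],
  [0,0,0,0,0,0,0],
])

```text
time: 2.9
position: [0.5174, 0.0878, 0.2789]
tcp_rot: [-0.001, 0.985, 0.173, -0.001]
ft_force: [-0.3, -0.6, 0.8]
opening: -0.0003
gripper_force: 0.0
```

```bash
python3 -c "
from h import *
to(world=(.5255,.1175),z=.11,yaw=19.65)"
```

```text
t 2.9 tip world [0.5173 0.0879 0.2059] meter mm [-22.9  35.9] yaw 19.93 tilt [-0.0014  0.0016 -1.    ] F [-0.3 -0.6  0.8] op -0.0003 gf 0.0 j [ 0.4   0.2  -0.73  1.73  0.13  1.27 -1.58]
total shares shift [ 0.6  -0.83  3.2 ] turn [-0.02  0.01  0.06]
```

Request:
apply_moves([
  [0.6,-0.83,0,0,0,0,0],
  [0,0,0.8,0,0,0,0],
  [0,0,0.8,0,0,0,0],
  [0,0,0.8,0,0,0,0],
  [0,0,0.6,0,0,0,0],
])

```text
time: 3.4
position: [0.5259, 0.1124, 0.1882]
tcp_rot: [0.0, 0.985, 0.17, -0.001]
ft_force: [-1.0, -0.6, 0.6]
opening: 0.0002
gripper_force: 0.0
```

```bash
python3 -c "
from h import *
to(world=(.5255,.1175),z=.09,yaw=19.65);snap('top','t1');snap('scene','s1')
import cv2
a=cv2.imread('pics/t1.png')[120:270,140:340];b=cv2.imread('pics/s1.png')[80:230,180:380]
cv2.imwrite('pics/c1.png',cv2.resize(np.hstack([a,b]),(800,300),interpolation=2))"
```

```text
t 3.4 tip world [0.5258 0.1124 0.1152] meter mm [-6.7 56.1] yaw 19.6 tilt [-0.0015 -0.0012 -1.    ] F [-1.  -0.6  0.6] op 0.0002 gf 0.0 j [ 0.32  0.32 -0.72  1.8   0.24  1.11 -1.7 ]
total shares shift [ 0.05 -0.17  0.84] turn [ 0.01  0.02 -0.01]
```

View pics/c1.png

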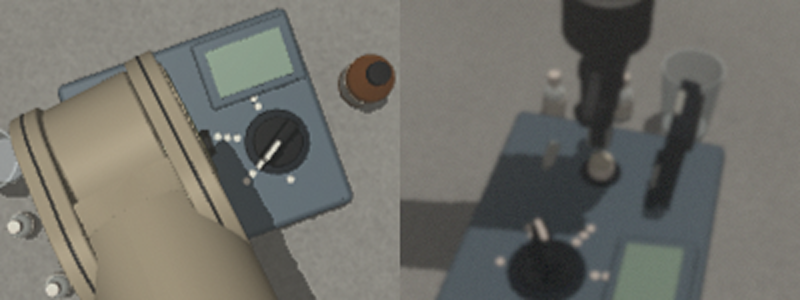

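The crop shows the shut fingers just above the cap at about (600,160). They are clear of the lid at (680,150).

Request:
apply_moves([
  [0.05,-0.17,0.3,0,0,0,0],
  [0,0,0.3,0,0,0,0],
  [0,0,0.1,0,0,0,0],
  [0,0,0,0,0,0,0],
])

```text
time: 3.9
position: [0.5258, 0.1197, 0.1687]
tcp_rot: [0.0, 0.985, 0.171, -0.0]
ft_force: [-0.3, -0.4, 0.6]
opening: 0.0002
gripper_force: 0.0
```

Request:
apply_moves([
  [0,0,0.05,0,0,0,0],
  [0,0,0.05,0,0,0,0],
  [0,0,0.05,0,0,0,0],
])

```text
time: 4.2
position: [0.526, 0.1198, 0.1645]
tcp_rot: [0.0, 0.985, 0.171, 0.0]
ft_force: [-0.4, -0.3, -0.4]
opening: -0.0004
gripper_force: 0.0
```

```bash
python3 -c "
from h import *
to(world=(.5255,.1175),z=.08,yaw=19.65)"
```

```text
t 4.2 tip world [0.526  0.1198 0.0915] meter mm [-4.1 63. ] yaw 19.69 tilt [ 5.e-04 -1.e-04 -1.e+00] F [-0.4 -0.3 -0.4] op -0.0004 gf 0.0 j [ 0.3   0.36 -0.71  1.82  0.26  1.06 -1.74]
total shares shift [-0.04  0.06  0.38] turn [ 0.   -0.01  0.01]
```

Request:
apply_moves([
  [0,0.06,0.04,0,0,0,0],
  [0,0,0.04,0,0,0,0],
  [0,0,0.04,0,0,0,0],
  [0,0,0.03,0,0,0,0],
])

```text
time: 4.6
position: [0.5266, 0.1179, 0.1602]
tcp_rot: [0.0, 0.985, 0.171, 0.0]
ft_force: [-3.4, -1.8, 7.2]
opening: 0.0002
gripper_force: 3.3
```

Request:
apply_moves([
  [0,0,0.03,0,0,0,0],
  [0,0,0.03,0,0,0,0],
  [0,0,0.03,0,0,0,0],
])

```text
time: 4.9
position: [0.5266, 0.1179, 0.1576]
tcp_rot: [0.0, 0.985, 0.171, 0.0]
ft_force: [-2.2, -1.1, 6.1]
opening: -0.0001
gripper_force: 3.3
```

Request:
apply_moves([
  [0,0,0.03,0,0,0,0],
  [0,0,0.03,0,0,0,0],
  [0,0,0,0,0,0,0],
])

```text
time: 5.2
position: [0.5266, 0.1179, 0.1558]
tcp_rot: [0.0, 0.985, 0.171, 0.0]
ft_force: [-1.9, -1.5, 6.1]
opening: -0.0001
gripper_force: 3.1
```

Request:
apply_moves([
  [0,0,0.03,0,0,0,0],
  [0,0,0.03,0,0,0,0],
  [0,0,0.03,0,0,0,0],
])

```text
time: 5.5
position: [0.5266, 0.1179, 0.1531]
tcp_rot: [0.0, 0.985, 0.171, 0.0]
ft_force: [-2.3, -2.3, 6.0]
opening: 0.0001
gripper_force: 3.3
```

Request:
apply_moves([
  [0,0,0.03,0,0,0,0],
  [0,0,0,0,0,0,0],
])

```text
time: 5.7
position: [0.5266, 0.1179, 0.1522]
tcp_rot: [0.0, 0.985, 0.171, 0.0]
ft_force: [-2.4, -2.1, 5.6]
opening: -0.0001
gripper_force: 3.1
```

Request:
apply_moves([
  [0,0,0.02,0,0,0,0],
  [0,0,0.02,0,0,0,0],
])

```text
time: 5.9
position: [0.5266, 0.1179, 0.1512]
tcp_rot: [0.0, 0.985, 0.171, 0.0]
ft_force: [-4.4, -3.0, 10.1]
opening: 0.0001
gripper_force: 5.2
```

Request:
apply_moves([
  [0,0,0.02,0,0,0,0],
  [0,0,0,0,0,0,0],
])

```text
time: 6.1
position: [0.5266, 0.118, 0.1509]
tcp_rot: [0.0, 0.985, 0.171, 0.0]
ft_force: [-4.9, -2.0, 12.4]
opening: 0.0001
gripper_force: 6.2
```

Against the stop: the tip is about 78 mm up with the rubber pressed 2 mm. I'll go to about 15 N and hold.

Request:
apply_moves([
  [0,0,0.02,0,0,0,0],
  [0,0,0,0,0,0,0],
])

```text
time: 6.3
position: [0.5266, 0.118, 0.1505]
tcp_rot: [0.001, 0.985, 0.171, 0.0]
ft_force: [-5.8, -3.0, 14.0]
opening: 0.0003
gripper_force: 7.4
```

Request:
apply_moves([
  [0,0,0.01,0,0,0,0],
  [0,0,0,0,0,0,0],
  [0,0,0,0,0,0,0],
  [0,0,0,0,0,0,0],
  [0,0,0,0,0,0,0],
])

```text
time: 6.8
position: [0.5266, 0.118, 0.1503]
tcp_rot: [0.001, 0.985, 0.171, 0.0]
ft_force: [-6.7, -2.7, 16.3]
opening: -0.0
gripper_force: 7.9
```

Request:
apply_moves([
  [0,0,0,0,0,0,0],
  [0,0,0,0,0,0,0],
  [0,0,0,0,0,0,0],
  [0,0,0,0,0,0,0],
])

```text
time: 7.2
position: [0.5266, 0.118, 0.1503]
tcp_rot: [0.001, 0.985, 0.171, 0.0]
ft_force: [-5.9, -2.0, 15.9]
opening: -0.0001
gripper_force: 7.9
```

Request:
apply_moves([
  [0,0,-0.5,0,0,0,0],
  [0,0,-1,0,0,0,0],
  [0,0,-1,0,0,0,0],
  [0,0,-1,0,0,0,0],
  [0,0,-1,0,0,0,0],
])

```text
time: 7.7
position: [0.5262, 0.1183, 0.2858]
tcp_rot: [-0.0, 0.985, 0.171, 0.0]
ft_force: [1.6, 0.3, -0.5]
opening: 0.0001
gripper_force: 0.0
```

Request:
apply_moves([
  [0,0,-0.3,0,0,0,0],
  [0,0,0,0,0,0,0],
])

```text
time: 7.9
position: [0.5269, 0.1184, 0.2946]
tcp_rot: [0.0, 0.985, 0.171, 0.001]
ft_force: [0.4, 0.1, 0.5]
opening: 0.0001
gripper_force: 0.0
```

```bash
python3 -c "
from h import *
to(meter=(114,60),z=.215,yaw=19.65)"
```

```text
t 7.9 tip world [0.5271 0.1184 0.2216] meter mm [-3.5 61.3] yaw 19.7 tilt [ 2.7e-03  1.0e-04 -1.0e+00] F [0.4 0.1 0.5] op 0.0001 gf 0.0 j [ 0.35  0.22 -0.75  1.67  0.16  1.31 -1.65]
total shares shift [3.92 0.05 0.23] turn [ 0.01 -0.03  0.01]
```

Request:
apply_moves([
  [0.9,0,0,0,0,0,0],
  [0.9,0,0,0,0,0,0],
  [0.9,0,0,0,0,0,0],
  [0.9,0,0,0,0,0,0],
  [0.3,0,0,0,0,0,0],
])

```text
time: 8.4
position: [0.6375, 0.1581, 0.2905]
tcp_rot: [-0.0, 0.985, 0.171, -0.001]
ft_force: [-0.2, 0.4, -0.3]
opening: -0.0002
gripper_force: 0.0
```

Request:
apply_moves([
  [0,0,0,0,0,0,0],
  [0,0,0.6,0,0,0,0],
  [0,0,0.7,0,0,0,0],
  [0,0,0.6,0,0,0,0],
  [0,0,0,0,0,0,0],
])

```text
time: 8.9
position: [0.6347, 0.1565, 0.2333]
tcp_rot: [0.0, 0.985, 0.171, -0.002]
ft_force: [-0.7, -0.1, 0.1]
opening: -0.0003
gripper_force: 0.0
```

```bash
python3 -c "
from h import *
to(meter=(102,60),z=.163,yaw=19.65)
snap('top','t2');snap('scene','s2')
a=cv2.imread('pics/t2.png')[120:270,140:340];b=cv2.imread('pics/s2.png')[80:230,180:380]
cv2.imwrite('pics/c2.png',cv2.resize(np.hstack([a,b]),(800,300),interpolation=2))"
```

```text
t 8.9 tip world [0.6344 0.1564 0.1603] meter mm [110.3  61.1] yaw 19.7 tilt [-0.0045 -0.0018 -1.    ] F [-0.7 -0.1  0.1] op -0.0003 gf 0.0 j [ 0.18  0.53 -0.69  1.43  0.34  1.3  -1.76]
total shares shift [-0.28  0.04 -0.09] turn [0.   0.06 0.01]
```

View pics/c2.png

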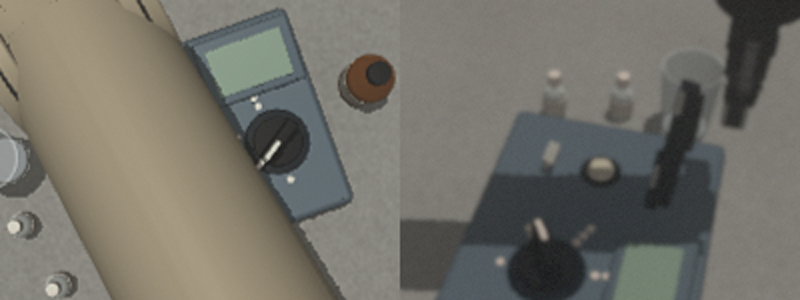

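The picture shows the fingers hanging behind the lid at (735,110) with a gap to it, and the cap lower in its well at (600,168). Next I'll swing the lid along the arc.

Request:
apply_moves([
  [-0.5,-0.09,0,0,0,0,0],
  [-0.35,0,0,0,0,0,0],
  [-0.35,0,0,0,0,0,0],
  [-0.35,0,0,0,0,0,0],
  [0,0,0,0,0,0,0],
])

```text
time: 9.5
position: [0.591, 0.1438, 0.2366]
tcp_rot: [0.001, 0.985, 0.171, 0.0]
ft_force: [-0.0, 0.1, 0.8]
opening: 0.0003
gripper_force: 0.0
```

```bash
python3 -c "
from h import *
to(meter=(62.4,60),z=.164,yaw=19.65)"
```

```text
t 9.5 tip world [0.591  0.1437 0.1636] meter mm [65.2 63.7] yaw 19.68 tilt [ 3.e-04 -1.e-03 -1.e+00] F [-0.   0.1  0.8] op 0.0003 gf 0.0 j [ 0.25  0.43 -0.72  1.56  0.3   1.26 -1.75]
total shares shift [-0.09  0.12 -0.01] turn [0.01 0.   0.01]
```

Request:
apply_moves([
  [-0.315,0.06,0.03,0,0,0,0],
  [-0.315,0.06,0.03,0,0,0,0],
  [-0.28,0,0.09,0,0,0,0],
  [-0.28,0,0.09,0,0,0,0],
])

```text
time: 9.9
position: [0.5589, 0.1285, 0.2287]
tcp_rot: [0.0, 0.985, 0.171, -0.0]
ft_force: [1.3, -0.2, 0.7]
opening: -0.0001
gripper_force: 0.8
```

Request:
apply_moves([
  [-0.26,0,0.14,0,0,0,0],
  [-0.26,0,0.14,0,0,0,0],
  [0,0,0,0,0,0,0],
])

```text
time: 10.2
position: [0.5436, 0.1231, 0.2196]
tcp_rot: [0.0, 0.985, 0.171, -0.001]
ft_force: [-0.1, 0.4, 0.9]
opening: 0.0001
gripper_force: 0.0
```

```bash
python3 -c "
from h import *
to(meter=(0,60),z=.137,yaw=19.65)
snap('top','t3');snap('scene','s3')
b=cv2.imread('pics/s3.png')[80:230,180:380]
cv2.imwrite('pics/c3.png',cv2.resize(b,(600,450),interpolation=2))"
```

```text
t 10.2 tip world [0.5434 0.123  0.1466] meter mm [13.5 60.2] yaw 19.69 tilt [-0.0018 -0.0011 -1.    ] F [-0.1  0.4  0.9] op 0.0001 gf 0.0 j [ 0.32  0.34 -0.74  1.72  0.24  1.18 -1.71]
total shares shift [-0.45  0.01  0.32] turn [0.01 0.03 0.01]
```

View pics/c3.png

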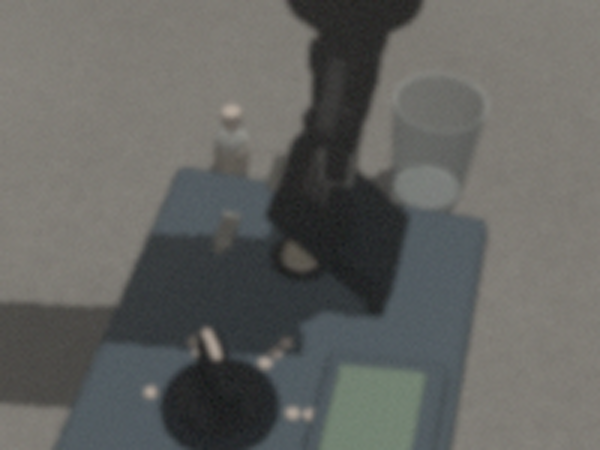

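The lid is half closed, its front edge near (270,215), and the fingertips are on its pad at about (335,185). I'll continue along the arc.

Request:
apply_moves([
  [-0.22,0,0.17,0,0,0,0],
  [-0.23,0,0.17,0,0,0,0],
  [-0.18,0,0.23,0,0,0,0],
  [-0.18,0,0.23,0,0,0,0],
  [-0.1,0,0.1,0,0,0,0],
])

```text
time: 10.8
position: [0.5182, 0.1142, 0.1924]
tcp_rot: [0.0, 0.985, 0.171, -0.001]
ft_force: [1.7, 0.4, 0.6]
opening: 0.0002
gripper_force: 0.2
```

Request:
apply_moves([
  [0,0,0,0,0,0,0],
])

```text
time: 10.9
position: [0.5184, 0.1142, 0.1928]
tcp_rot: [0.0, 0.985, 0.171, -0.001]
ft_force: [0.6, -0.7, -0.9]
opening: -0.0003
gripper_force: 0.0
```

```bash
python3 -c "
from h import *
to(meter=(-31,60),z=.120,yaw=19.65)"
```

```text
t 10.9 tip world [0.5183 0.1142 0.1198] meter mm [-13.1  60.3] yaw 19.69 tilt [-1.2e-03 -5.0e-04 -1.0e+00] F [ 0.6 -0.7 -0.9] op -0.0003 gf 0.0 j [ 0.35  0.31 -0.74  1.81  0.23  1.11 -1.71]
total shares shift [-0.6   0.01 -0.01] turn [0.   0.02 0.01]
```

Request:
apply_moves([
  [0,0,-0.3,0,0,0,0],
  [-0.3,0,0,0,0,0,0],
  [-0.3,0,0,0,0,0,0],
  [0,0,0.2,0,0,0,0],
  [0,0,0.2,0,0,0,0],
])

```text
time: 11.4
position: [0.502, 0.1081, 0.1902]
tcp_rot: [0.0, 0.985, 0.171, 0.0]
ft_force: [-1.4, -1.0, 1.1]
opening: 0.0003
gripper_force: 0.6
```

Request:
apply_moves([
  [0,0,0.1,0,0,0,0],
  [0,0,0.05,0,0,0,0],
  [0,0,0,0,0,0,0],
])

```text
time: 11.7
position: [0.5021, 0.1085, 0.1856]
tcp_rot: [-0.0, 0.985, 0.171, -0.0]
ft_force: [0.4, 0.1, 0.8]
opening: -0.0002
gripper_force: 0.0
```

```bash
python3 -c "
from h import *
to(meter=(-31,60),z=.108,yaw=19.65)"
```

```text
t 11.7 tip world [0.5021 0.1086 0.1126] meter mm [-30.3  60.5] yaw 19.71 tilt [-6.e-04  2.e-04 -1.e+00] F [0.4 0.1 0.8] op -0.0002 gf 0.0 j [ 0.37  0.28 -0.75  1.86  0.21  1.08 -1.69]
total shares shift [-0.02  0.02  0.15] turn [-0.    0.01  0.01]
```

Now I'll press gently on the pad.

Request:
apply_moves([
  [0,0,0.07,0,0,0,0],
  [0,0,0.05,0,0,0,0],
  [0,0,0.04,0,0,0,0],
  [0,0,0,0,0,0,0],
])

```text
time: 12.1
position: [0.5022, 0.1085, 0.1813]
tcp_rot: [0.0, 0.985, 0.171, 0.0]
ft_force: [-1.2, -0.7, 4.5]
opening: 0.0002
gripper_force: 2.0
```

Request:
apply_moves([
  [0,0,0.03,0,0,0,0],
  [0,0,0.03,0,0,0,0],
])

```text
time: 12.3
position: [0.5022, 0.1085, 0.1799]
tcp_rot: [0.0, 0.985, 0.171, -0.0]
ft_force: [-5.6, -1.2, 11.7]
opening: 0.0002
gripper_force: 5.7
```

Request:
apply_moves([
  [0,0,0.03,0,0,0,0],
  [0,0,0,0,0,0,0],
])

```text
time: 12.5
position: [0.5021, 0.1085, 0.1794]
tcp_rot: [0.0, 0.985, 0.171, -0.0]
ft_force: [-6.5, -1.7, 14.8]
opening: 0.0
gripper_force: 7.1
```

Request:
apply_moves([
  [0,0,0.03,0,0,0,0],
  [0,0,0,0,0,0,0],
])

```text
time: 12.7
position: [0.5018, 0.1084, 0.1783]
tcp_rot: [0.0, 0.985, 0.171, -0.001]
ft_force: [-7.6, -2.0, 12.5]
opening: -0.0001
gripper_force: 5.9
```

Request:
apply_moves([
  [0,0,0.03,0,0,0,0],
  [0,0,0,0,0,0,0],
])

```text
time: 12.9
position: [0.5019, 0.1084, 0.1771]
tcp_rot: [0.0, 0.985, 0.171, -0.0]
ft_force: [-4.2, -1.6, 8.1]
opening: -0.0004
gripper_force: 3.8
```

Request:
apply_moves([
  [0,0,0.04,0,0,0,0],
  [0,0,0.04,0,0,0,0],
  [0,0,0,0,0,0,0],
])

```text
time: 13.2
position: [0.5021, 0.1084, 0.1741]
tcp_rot: [0.0, 0.985, 0.171, 0.0]
ft_force: [-0.5, 0.3, 0.3]
opening: 0.0002
gripper_force: 0.2
```

Request:
apply_moves([
  [0,0,0.04,0,0,0,0],
  [0,0,0.03,0,0,0,0],
  [0,0,0,0,0,0,0],
])

```text
time: 13.5
position: [0.5022, 0.1084, 0.172]
tcp_rot: [-0.0, 0.985, 0.171, -0.0]
ft_force: [-0.7, -0.1, -0.6]
opening: -0.0001
gripper_force: 0.0
```

Request:
apply_moves([
  [0,0,0.03,0,0,0,0],
  [0,0,0.03,0,0,0,0],
  [0,0,0,0,0,0,0],
])

```text
time: 13.8
position: [0.5023, 0.1085, 0.1707]
tcp_rot: [0.0, 0.985, 0.171, 0.0]
ft_force: [-1.7, -1.0, 6.3]
opening: -0.0001
gripper_force: 3.3
```

Request:
apply_moves([
  [0,0,0.02,0,0,0,0],
  [0,0,0,0,0,0,0],
])

```text
time: 14.0
position: [0.5023, 0.1085, 0.1704]
tcp_rot: [0.0, 0.985, 0.171, 0.0]
ft_force: [-2.7, -1.0, 8.5]
opening: -0.0002
gripper_force: 4.5
```

Request:
apply_moves([
  [0,0,0.03,0,0,0,0],
  [0,0,0.02,0,0,0,0],
  [0,0,0,0,0,0,0],
])

```text
time: 14.3
position: [0.5023, 0.1086, 0.1693]
tcp_rot: [0.0, 0.985, 0.171, 0.0]
ft_force: [-6.5, -1.6, 15.7]
opening: -0.0
gripper_force: 7.6
```

Request:
apply_moves([
  [0,0,0.01,0,0,0,0],
  [0,0,0,0,0,0,0],
  [0,0,0,0,0,0,0],
  [0,0,0,0,0,0,0],
  [0,0,0,0,0,0,0],
])

```text
time: 14.8
position: [0.5023, 0.1086, 0.1692]
tcp_rot: [0.0, 0.985, 0.171, 0.0]
ft_force: [-7.0, -2.1, 16.0]
opening: -0.0001
gripper_force: 8.1
```

Request:
apply_moves([
  [0,0,0,0,0,0,0],
  [0,0,0,0,0,0,0],
  [0,0,0,0,0,0,0],
])

```text
time: 15.1
position: [0.5023, 0.1086, 0.1692]
tcp_rot: [0.0, 0.985, 0.171, 0.0]
ft_force: [-6.4, -2.2, 16.5]
opening: 0.0
gripper_force: 8.1
```

Request:
apply_moves([
  [0,0,-0.3,0,0,0,0],
  [0,0,-1,0,0,0,0],
  [0,0,-1,0,0,0,0],
  [0,0,-0.9,0,0,-0.5,0],
  [0,0,0,0,0,-1,0.5],
])

```text
time: 15.6
position: [0.5035, 0.1091, 0.2677]
tcp_rot: [0.0, 0.973, 0.231, 0.003]
ft_force: [0.1, 0.0, -1.0]
opening: 0.0132
gripper_force: 0.0
```

Request:
apply_moves([
  [0,0,0,0,0,-1,0.5],
  [0,0,0,0,0,-1,0.5],
  [0,0,0,0,0,-1,0.5],
  [0,0,0,0,0,-1,0.5],
  [0,0,0,0,0,-1,0.5],
])

```text
time: 16.1
position: [0.5021, 0.1085, 0.264]
tcp_rot: [0.0, 0.907, 0.42, 0.0]
ft_force: [-0.1, -0.2, 0.1]
opening: 0.0429
gripper_force: 0.0
```

Request:
apply_moves([
  [0,0,0,0,0,-1,0.5],
  [0,0,0,0,0,-1,0.5],
  [0,0,0,0,0,-1,0.5],
  [0,0,0,0,0,-1,0.5],
  [0,0,0,0,0,-1,0.5],
])

```text
time: 16.6
position: [0.5021, 0.1085, 0.264]
tcp_rot: [0.0, 0.806, 0.592, 0.0]
ft_force: [-0.4, 0.5, -0.9]
opening: 0.0426
gripper_force: 0.0
```

Request:
apply_moves([
  [0,0,0,0,0,-1,0.5],
  [0,0,0,0,0,-1,0.5],
  [0,0,0,0,0,-1,0.5],
  [0,0,0,0,0,-1,0.5],
  [0,0,0,0,0,-1,0.5],
])

```text
time: 17.1
position: [0.5022, 0.1084, 0.264]
tcp_rot: [0.0, 0.672, 0.74, -0.0]
ft_force: [-0.2, -0.5, -0.6]
opening: 0.0427
gripper_force: 0.0
```

Request:
apply_moves([
  [0,0,0,0,0,-1,0.5],
  [0,0,0,0,0,-1,0.5],
  [0,0,0,0,0,-1,0.5],
  [0,0,0,0,0,-1,0.5],
  [0,0,0,0,0,-1,0.5],
])

```text
time: 17.6
position: [0.5021, 0.1085, 0.264]
tcp_rot: [0.0, 0.512, 0.859, -0.0]
ft_force: [0.9, -0.1, -0.3]
opening: 0.0429
gripper_force: 0.0
```

```bash
python3 -c "
from h import *
to(meter=(-25,-75),z=.15,yaw=142.3)"
```

```text
t 17.6 tip world [0.5022 0.1084 0.191 ] meter mm [-30.3  60.4] yaw 118.44 tilt [ 1.e-04 -1.e-04 -1.e+00] F [ 0.9 -0.1 -0.3] op 0.0429 gf 0.0 j [ 0.58  0.24 -0.98  1.77  0.21  1.25  0.04]
total shares shift [-4.49 -0.51  1.37] turn [ 0.    0.   -5.21]
```

Request:
apply_moves([
  [0,0,0,0,0,-1,0.5],
  [0,0,0,0,0,-1,0.5],
  [0,0,0,0,0,-1,0.5],
  [0,0,0,0,0,-1,0.5],
  [0,0,0,0,0,-1,0.5],
])

```text
time: 18.1
position: [0.5021, 0.1084, 0.264]
tcp_rot: [0.0, 0.331, 0.944, -0.0]
ft_force: [0.4, 0.3, 0.4]
opening: 0.0427
gripper_force: 0.0
```

Request:
apply_moves([
  [0,0,0,0,0,-0.1,0.5],
  [0,0,0,0,0,0,0.5],
])

```text
time: 18.3
position: [0.5022, 0.1084, 0.264]
tcp_rot: [0.0, 0.33, 0.944, 0.0]
ft_force: [-0.5, 0.3, 0.2]
opening: 0.0426
gripper_force: 0.0
```

```bash
python3 -c "
from h import *
to(meter=(-25,-75),z=.15,yaw=142.3)
snap('top','t4');snap('scene','s4')
a=cv2.imread('pics/t4.png')[120:270,140:340];b=cv2.imread('pics/s4.png')[80:280,180:380]
cv2.imwrite('pics/c4.png',np.hstack([cv2.resize(a,(400,300)),cv2.resize(b,(400,400))[-300:]]))"
```

```text
t 18.3 tip world [0.5022 0.1084 0.191 ] meter mm [-30.3  60.3] yaw 141.51 tilt [ 0.  0. -1.] F [-0.5  0.3  0.2] op 0.0426 gf 0.0 j [ 0.63  0.26 -1.05  1.76  0.23  1.25  0.42]
total shares shift [-3.92 -2.23  1.37] turn [ 0.    0.   -0.17]
```

View pics/c4.png

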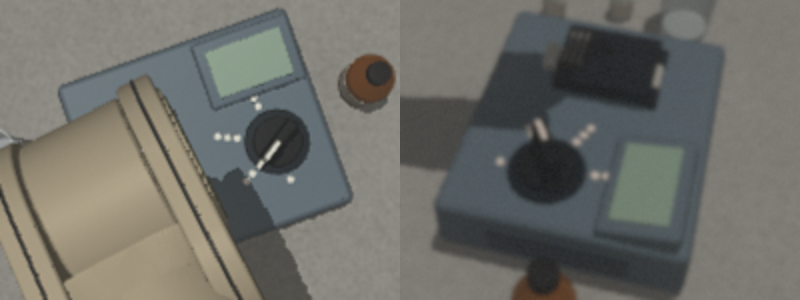

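The lid is shut and flat at (610,65). The dial, at (275,140) left and (545,170) right, still points at the two-dot mark.

Request:
apply_moves([
  [-0.65,-0.37,0,0,0,-0.17,0.5],
  [-0.65,-0.37,0,0,0,0,0.5],
  [-0.65,-0.37,0,0,0,0,0.5],
  [-0.65,-0.37,0,0,0,0,0.5],
  [-0.65,-0.37,0,0,0,0,0.5],
])

```text
time: 18.9
position: [0.5456, 0.004, 0.264]
tcp_rot: [0.0, 0.323, 0.946, -0.0]
ft_force: [1.0, -0.1, 0.1]
opening: 0.0427
gripper_force: 0.0
```

Request:
apply_moves([
  [-0.65,-0.37,0.3,0,0,0,0.5],
  [0,0,0.5,0,0,0,0.5],
  [0,0,0.5,0,0,0,0.5],
  [0,0,0,0,0,0,0.5],
  [0,0,0,0,0,0,0.5],
])

```text
time: 19.4
position: [0.5536, -0.0148, 0.2247]
tcp_rot: [-0.0, 0.322, 0.947, 0.0]
ft_force: [0.6, -0.7, -0.1]
opening: 0.0427
gripper_force: 0.0
```

```bash
python3 -c "
from h import *
to(meter=(-25,-75),z=.089,yaw=142.3)
snap('scene','s5')
b=cv2.imread('pics/s5.png')[130:280,180:380]
cv2.imwrite('pics/c5.png',cv2.resize(b,(600,450)))"
```

```text
t 19.4 tip world [ 0.5535 -0.0148  0.1517] meter mm [-23.4 -73. ] yaw 142.49 tilt [-9.e-04  4.e-04 -1.e+00] F [ 0.6 -0.7 -0.1] op 0.0427 gf 0.0 j [ 0.73  0.39 -0.95  1.71  0.33  1.21  0.62]
total shares shift [-0.03 -0.08  2.09] turn [-0.   -0.01  0.04]
```

View pics/c5.png

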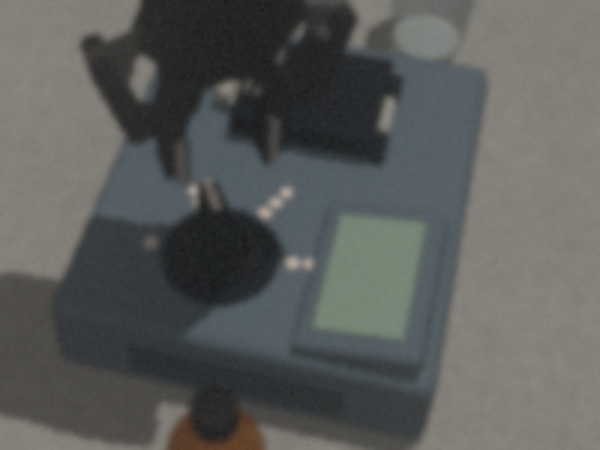

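The two fingertips, at about (175,170) and (270,150), straddle the bar at (210,195). I'll lower and grip.

Request:
apply_moves([
  [-0.03,-0.08,0.6,0,0,0,0.5],
  [0,0,0.6,0,0,0,0.5],
  [0,0,0.5,0,0,0,0.5],
  [0,0,0.35,0,0,0,0.5],
  [0,0,0,0,0,0,0.5],
])

```text
time: 19.95
position: [0.5527, -0.0181, 0.1625]
tcp_rot: [-0.001, 0.322, 0.947, -0.0]
ft_force: [-0.2, 0.1, 0.1]
opening: 0.0425
gripper_force: 0.0
```

```bash
python3 -c "
from h import *
to(meter=(-25,-75),z=.089,yaw=142.3)"
```

```text
t 19.95 tip world [ 0.5526 -0.018   0.0895] meter mm [-25.4 -75.7] yaw 142.43 tilt [-1.7e-03  2.0e-04 -1.0e+00] F [-0.2  0.1  0.1] op 0.0425 gf 0.0 j [ 0.7   0.46 -0.91  1.78  0.4   1.11  0.57]
total shares shift [0.01 0.02 0.02] turn [-0.01 -0.02  0.03]
```

Request:
apply_moves([
  [0,0,0,0,0,0,0.25],
  [0,0,0,0,0,0,0.2],
  [0,0,0,0,0,0,0.1],
  [0,0,0,0,0,0,0],
  [0,0,0,0,0,0,0],
])

```text
time: 20.45
position: [0.5536, -0.0181, 0.1645]
tcp_rot: [0.001, 0.322, 0.947, 0.0]
ft_force: [-1.6, 1.1, 6.1]
opening: 0.0132
gripper_force: 58.9
```

```bash
python3 -c "
from h import *
to(meter=(-25,-75),z=.089,yaw=85)"
```

```text
t 20.45 tip world [ 0.5537 -0.0182  0.0915] meter mm [-24.3 -76.2] yaw 142.41 tilt [ 1.3e-03 -4.0e-04 -1.0e+00] F [-1.6  1.1  6.1] op 0.0132 gf 58.9 j [ 0.7   0.45 -0.91  1.77  0.4   1.11  0.57]
total shares shift [0.05 0.   0.08] turn [1.000e-02 1.000e-02 1.252e+01]
```

Request:
apply_moves([
  [0,0,-0.06,0,0,0.3,0],
  [0,0,0,0,0,0.8,0],
  [0,0,0,0,0,0.8,0],
  [0,0,0,0,0,0.8,0],
  [0,0,0,0,0,0.8,0],
])

```text
time: 20.95
position: [0.5532, -0.0186, 0.1646]
tcp_rot: [0.0, 0.453, 0.892, 0.0]
ft_force: [4.6, -1.0, -9.6]
opening: 0.0133
gripper_force: 61.2
```

```bash
python3 -c "
from h import *
to(meter=(-25,-75),z=.089,yaw=85)"
```

```text
t 20.95 tip world [ 0.5532 -0.0186  0.0916] meter mm [-24.9 -76.5] yaw 126.15 tilt [ 3.e-04  1.e-04 -1.e+00] F [ 4.6 -1.  -9.6] op 0.0133 gf 61.2 j [ 0.66  0.43 -0.86  1.78  0.36  1.1   0.31]
total shares shift [0.05 0.01 0.09] turn [ 0.   -0.    8.98]
```

Turning well. I'll ease the slight upward pull and continue.

Request:
apply_moves([
  [0,0,0.03,0,0,0.8,0],
  [0,0,0,0,0,0.8,0],
  [0,0,0,0,0,0.8,0],
  [0,0,0,0,0,0.8,0],
  [0,0,0,0,0,0.8,0],
])

```text
time: 21.45
position: [0.5528, -0.0188, 0.1645]
tcp_rot: [-0.0, 0.589, 0.808, -0.001]
ft_force: [-3.6, -2.4, 4.0]
opening: 0.0132
gripper_force: 63.0
```

Request:
apply_moves([
  [0,0,0,0,0,0.8,0],
  [0,0,0,0,0,0.8,0],
  [0,0,0,0,0,0.8,0],
  [0,0,0,0,0,0.8,0],
  [0,0,0,0,0,0.8,0],
])

```text
time: 21.95
position: [0.5523, -0.0189, 0.1645]
tcp_rot: [-0.0, 0.71, 0.704, -0.001]
ft_force: [-6.8, -1.2, 3.6]
opening: 0.0129
gripper_force: 63.0
```

Request:
apply_moves([
  [0,0,0,0,0,0.8,0],
  [0,0,0,0,0,0.2,0],
  [0,0,0,0,0,0,0],
])

```text
time: 22.25
position: [0.5522, -0.0189, 0.1645]
tcp_rot: [-0.0, 0.737, 0.676, -0.001]
ft_force: [-7.8, -2.1, 5.9]
opening: 0.0127
gripper_force: 63.2
```

```bash
python3 -c "
from h import *
to(meter=(-25,-75),z=.089,yaw=85)"
```

```text
t 22.25 tip world [ 0.552  -0.019   0.0915] meter mm [-26.3 -76.5] yaw 85.0 tilt [-0.0026 -0.0015 -1.    ] F [-7.8 -2.1  5.9] op 0.0127 gf 63.2 j [ 0.56  0.39 -0.73  1.78  0.29  1.08 -0.35]
total shares shift [0.06 0.02 0.08] turn [-0.03  0.02 -0.  ]
```

Exactly 1.0 rad turned. I'll release, go straight up, and move aside.

Request:
apply_moves([
  [0,0,0,0,0,0,0.5],
  [0,0,0,0,0,0,0.5],
  [0,0,0,0,0,0,0.5],
  [0,0,-0.3,0,0,0,0.5],
  [0,0,-0.8,0,0,0,0.5],
])

```text
time: 22.75
position: [0.5523, -0.0183, 0.1966]
tcp_rot: [-0.001, 0.737, 0.676, -0.001]
ft_force: [0.4, 0.2, -0.7]
opening: 0.0423
gripper_force: 0.0
```

Request:
apply_moves([
  [0,0,-1,0,0,0,0.5],
  [0,0,-1,0,0,0,0.5],
  [0,0,-1,0,0,0,0.5],
  [0,0,-1,0,0,0,0.5],
  [0,0,0,0,0,0,0.5],
])

```text
time: 23.25
position: [0.5546, -0.0177, 0.3223]
tcp_rot: [0.003, 0.737, 0.676, 0.002]
ft_force: [-0.4, 0.1, -0.3]
opening: 0.0424
gripper_force: 0.0
```

Request:
apply_moves([
  [-1,0,0,0,0,0,0.5],
  [-1,0,0,0,0,0,0.5],
  [-1,0,0,0,0,0,0.5],
  [-1,0,0,0,0,0,0.5],
  [-1,0,0,0,0,0,0.5],
])

```text
time: 23.75
position: [0.5401, -0.1688, 0.3175]
tcp_rot: [0.0, 0.737, 0.676, 0.0]
ft_force: [0.2, 0.4, 0.3]
opening: 0.0426
gripper_force: 0.0
```

Request:
apply_moves([
  [-1,0,0,0,0,0,0.5],
  [-1,0,0,0,0,0,0.5],
  [0,0,0,0,0,0,0.5],
  [0,0,0,0,0,0,0.5],
])

```text
time: 24.15
position: [0.5351, -0.2278, 0.3172]
tcp_rot: [-0.0, 0.737, 0.676, 0.0]
ft_force: [0.5, 0.4, 0.7]
opening: 0.0425
gripper_force: 0.0
```

```bash
python3 -c "
from h import *
show()
snap('top','t6');snap('scene','s6')
a=cv2.imread('pics/t6.png')[120:270,140:340];b=cv2.imread('pics/s6.png')[90:290,180:380]
cv2.imwrite('pics/c6.png',np.hstack([cv2.resize(a,(400,300)),cv2.resize(b,(400,400))[:300]]))
P=cloud(np.load('s6.npz'));m=np.c_[(P.reshape(-1,3)[:,:2]-C)@M.T*1000,P.reshape(-1,3)[:,2]*1000]
for x in (25,0,-10,-30,-40):
  k=m[(abs(m[:,0]-x)<5)&(abs(m[:,1]-60)<15)];print(x,len(k),np.median(k[:,2]) if len(k) else 0)
"
```

```text
t 24.15 tip world [ 0.5351 -0.2278  0.2442] meter mm [-112.4 -267.3] yaw 85.04 tilt [-2.e-04  6.e-04 -1.e+00] F [0.5 0.4 0.7] op 0.0425 gf 0.0 j [ 0.85  0.29 -0.65  1.53  0.18  1.37  0.11]
25 55 94.22319535959423
0 54 93.98064941957767
-10 53 94.026618904681
-30 58 99.54015201990919
-40 36 99.51723546577351
```

View pics/c6.png

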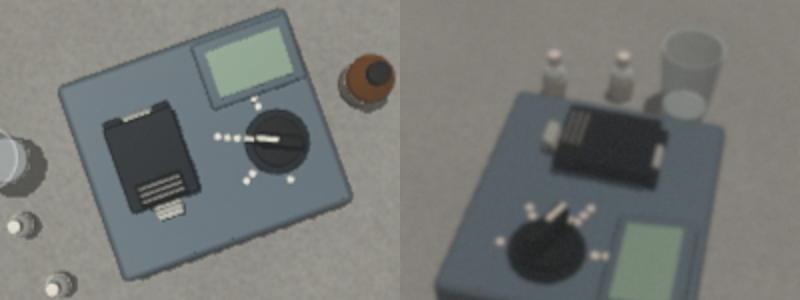

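The left view shows the pointer at (265,139) lined up with the three-dot row (218–238,137). The lid at (150,160) is flat at 94 mm with its pad at 99.5 mm, which is fully shut, and the bystanders are where they were.

```bash
python3 -c "
from bench import order
print(order.finish_job())"
```

```text
the job is handed in; nothing more can be done
None
```

I handed the job in at about 24 s: the vial is fully home (about 16 N push, held), the lid is latched hard down (about 16 N, held), the dial points at the three-dot mark, and the bystanders stand where they were.

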